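Hold the sprung truck jig open at its mark

ROBOT

A 6-joint arm with a two-finger parallel gripper is mounted at the origin on the work surface. World frame = base frame: x ahead of the robot, y to its left, z up, the work surface at z = 0. Lengths are in m, angles in rad, forces in N, time in s.
With the tool pointing down it reaches from about 0.325 to 0.85 m from the base axis. Payload 15.5 kg.
Tool frame: the origin (TCP) lies midway between the tips of the shut fingers; the grasp point (between the pads) lies 19 mm behind it (ctrl.tcp_to_grasp is the distance from the TCP to the grasp point, in m); z points along the fingers, y is the direction in which the jaws open and shut (so a half turn about z gives the same grasp; the last joint's range is limited). The gripper opens to 91 mm and grips with 3 to 60 N. Pads are 32 mm wide; open, the fingers measure 118 mm over their backs; the gripper's body (76 mm by 178 mm) begins 60 mm behind the grasp point.
Start: joints at [-1.315, 0.494, 1.345, -0, 1.302, -0.096], TCP at [0.215, -0.587, 0.214] pointing down, gripper open.
Joint ranges: [-2.91, 2.91], [-0.82, 2.16], [0.22, 2.67], [-1.22, 4.37], [0.12, 2.79], [-3.08, 3.08]. Speed limits (rad/s): [1.89, 1.89, 2.57, 3.01, 3.01, 3.01].

INTERFACE

Orientations are given as a rotation vector (axis times angle).
In Python, from bench import telemetry, grab_frame, ctrl gives the robot as it stands.
- The arm moves only by the tool arm_command, never from a script. Its argument "targets" is a list of rows, each a list of 5 numbers: the shift along the tool's x, y, z in m, then the turn about the tool's z in degrees, then the opening in per cent of the stroke, from 0 (shut) to 100 (fully open). A call has 1 to 12 rows; each row shifts and turns the pose as measured when the row begins, along the tool's axes as they then stand; what a row does not reach is not made up. A row lasts 1/8 s, in which the tool goes at most 62.5 mm and 10.7 degrees, less where a joint would pass 70% of its speed; a pose out of reach is approached as far as the arm can. A call is refused whole if a number of a shift passes 0.0625 or a number of a turn 10.7, either way. A call with a gripper value outside its range is refused whole. The fingers move at their own pace and stop on an object; "newtons" is the grip in N (left out, the last holds). Time passes only in rows, so rows that do not move let the fingers close. It gives the time, the measured TCP pose, the force and the opening at its end, in the units of the state.
- telemetry.observe(): the state, without advancing time (a new reading comes with each control period).
- grab_frame(name): name is "side" or "top"; returns a dict with "frame" (420x560x3 uint8, red, green, blue), "vertical_fov" (degrees; the focal length in pixels is half the picture's height over the tangent of half this angle, whatever the lens; pixels are square), "cx", "cy" (the principal point, pixels), "dist_coeffs" ([k1, k2, p1, p2, k3] as OpenCV has them; the pictures are not rectified), "camera_from_world" (4x4, takes a point from world to camera coordinates). Camera axes: x right, y down, z forward; pixel columns grow to the right and rows downward; lengths in m; the calibration is good to about 2 mm. A picture is of the moment at which its call begins. There is no depth.
- ctrl.finish_job(): hands the job in, once; it reports no verdict.
The state is a dict: "time": time; "joints": joint angles; "dq": joint speeds; "joint_torque": joint torques, N m; "tool_pos": TCP position; "ee_rot": TCP orientation; "force": force on the tool from outside, world axes, zero at the start; "torque": the same for the moment, N m; "width": opening from 0.0 (shut) to 1.0 (fully open).
Only numpy, scipy, OpenCV 4.12 (cv2) and the standard library are available. Lean on these libraries where they do the work, as an engineer would, in place of code of your own. Each camera call takes 0.05 s, during which the arm holds its last target. There are 200 camera calls.

TASK

I need both hands to lift the old truck out of the sprung jig, so open it for me: first take the white rail guard off the jig's rails and lay it flat along the middle of the cork mat. Then pull the jig's blue handle out toward you, against its spring, until the red pointer stands in line with the yellow mark, and finish still gripping the handle, keeping it there. Leave the truck in the jig and everything else on the counter where it is.

Things in the scene. Friction and masses are not known exactly. Their poses are not given: they have to be found in the camera images.
- jig: Fixed truck jig: green plate 370 x 160 x 12 mm with two steel rails along its x (14 mm wide, centre lines y = +-50 mm, tops 30 mm above the counter). Origin on the counter under the middle of the closed handle; x runs along the rails away from the robot, z up. Plate x = -190 to +180 mm. The truck sits between the rails, x = 76 to 157 mm, between a steel stop and the slide's jaw.
- slide: Sprung slide of the jig, carrying handle, pointer and jaw (jaw x = 61 to 73 mm, top 44 mm high). Origin on the counter below the middle of handle and pointer; axes as the jig's. Closed, it is at the jig's origin; it is pulled only along the jig's -x (toward the robot), up to 140 mm. The spring draws it back with 3.5 N closed, plus 0.7 N per 10 mm of pull; let go, it runs home.
- handle (a point): Middle of the top of the slide's blue upright handle, 86 mm above the counter. The handle is 20 mm along the slide's x, 36 mm along y, and reaches down to 25 mm above the counter; grip it from above. At its foot a red pointer bar, 4 mm wide and 152 mm long along y, crosses it, 32 to 37 mm above the counter.
- mark: Yellow mark: two bars, 5 mm wide along x, 20 mm long, outside both rails (y = +-67 mm), tops 30 mm above the counter; touching does not move it. Origin on the jig's centre line at counter height, axes as the jig's; 106 to 130 mm from the jig's origin toward -x. The slide is at the mark when its origin's x in this frame is 0.
- guard: White plastic rail guard, a straight loose bar 24 x 240 x 14 mm (x, y, z), about 0.11 kg. Origin at the centre of its underside; y is its long axis, z up. At the start it lies across the rails in the handle's way, underside 30 mm above the counter, about 82 mm from the jig's origin toward -x; between the rails, 18 mm of space is free below it.
- mat: Cork mat fixed on the counter, left or right of the jig, 300 x 130 x 4 mm (x, y, z). Origin at the centre of its underside; x is its long axis. The guard lies along it when the guard's y is parallel to the mat's x, either way round.
- truck: Old cast skateboard truck, grey, loose in the jig: baseplate 80 x 55 mm, top 59 mm above the counter, axle 176 mm long along the jig's y. Origin at the centre of its underside. To be left there.
- parts_box: Closed wooden parts box with a brass latch, fixed, 204 x 134 x 69 mm, on the other side of the jig from the mat. Origin at the centre of its underside. Not needed.
- wheel_a: Red wheel lying flat, 52 mm diameter, 32 mm high; origin at the centre of its underside. Leave alone.
- wheel_b: Second red wheel, as the first. Leave alone.
- tin: Small can, 56 mm diameter, 50 mm high; origin at the centre of its underside. Leave alone.
- wrench: Steel wrench lying flat, 170 mm long along its x; origin near its middle, on the underside. Leave alone.
- jar: Jar, 60 mm diameter, 85 mm high; origin at the centre of its underside. Leave alone.
Mind the look-alikes: they are no part of the job. Of the things like the guard, leave any that is green; of the rest the larger one is meant.

How it is judged:
On the way:
1. the rail guard lies flat along the middle of the cork mat, let go, with the slide still home (horizontal distance between guard and mat below 0.035 m and height (world z) of guard below 0.012 m and angle between the z axis of guard and the z axis of mat, either way round below 0.12 rad and angle between the y axis of guard and the x axis of mat, either way round below 0.3 rad and contact force between guard and the fingers below 0.1 N and contact force between guard and mat above 0.2 N and linear speed of guard below 0.02 m/s and x of slide in the frame of jig above -0.01 m), for 0.2 s.
At the end, for the whole second after the job is handed in: Guard released and at rest on the mat: centres within 35 mm, flat (0.12 rad), lengthwise (0.3 rad). Fingers still on the slide (over 2.5 N, nothing else holding it), steady, pointer within 5 mm of the mark. Truck within 15 mm of its place, other loose things within 25 mm (horizontal distance between guard and mat below 0.035 m and height (world z) of guard below 0.012 m and angle between the z axis of guard and the z axis of mat, either way round below 0.12 rad and angle between the y axis of guard and the x axis of mat, either way round below 0.3 rad and contact force between guard and the fingers below 0.1 N and contact force between guard and mat above 0.2 N and linear speed of guard below 0.02 m/s and x of slide in the frame of mark between -0.005 and 0.005 m and linear speed of slide below 0.01 m/s and contact force between the fingers and slide above 2.5 N and contact force between slide and guard below 0.2 N and contact force between slide and truck below 1 N); the arm keeps its last pose, push and grip.
It fails at once if the truck is shifted by over 15 mm or tipped (distance of truck from where it was at the start of the episode above 0.015 m or angle between truck's own z axis and vertical above 0.25 rad).
It fails at once if a wheel, the tin, the wrench or the jar is shifted by over 25 mm (distance of any of wheel_a, wheel_b, tin, wrench, jar from where it was at the start of the episode above 0.025 m).
It also fails if it takes over 58 s, if anything falls off the work surface, if the arm or the gripper's body presses on something with over 40 N, if the wrist force passes 120 N, or if a joint passes its speed limit or range.

## Working session

There is one attempt and no reset: what is moved stays moved. The work goes in short steps, Python scripts to look and compute and a tool call to move; the robot and the scene stay as the last step left them, time stands still between calls to the robot, and variables do not carry over. Pictures are saved under pics/ and viewed, about 8 in all and at most 12, crops included, and the job is handed in when it is done.

Besides the shell and the picture viewer there is one more tool, called after ">>>" in YAML: its name, and indented under it one key for each argument. arm_command: Moves the arm, as the interface text tells. Its arguments: {"type":"object","properties":{"targets":{"type":"array"},"newtons":{"type":"number"}},"required":["targets"]}

```bash
mkdir -p pics; ls; cat > h.py <<'E'
import numpy as np, cv2
from bench import telemetry, grab_frame, ctrl
def snap(n,fn=None):
    f=grab_frame(n)
    if fn: cv2.imwrite('pics/'+fn,f['frame'][:,:,::-1])
    return f
def K(f):
    h=f['frame'].shape[0]; fl=h/2/np.tan(np.radians(f['vertical_fov'])/2)
    return np.array([[fl,0,f['cx']],[0,fl,f['cy']],[0,0,1.]]),np.array(f['dist_coeffs'],float)
def ray(f,px,z):
    k,d=K(f); T=np.array(f['camera_from_world'])
    u=cv2.undistortPoints(np.array(px,float).reshape(-1,1,2),k,d).reshape(-1,2)
    R=T[:3,:3]; c=-R.T@T[:3,3]
    v=np.c_[u,np.ones(len(u))]@R
    return c+v*((np.broadcast_to(z,len(u))-c[2])/v[:,2])[:,None]
def proj(f,P):
    k,d=K(f); T=np.array(f['camera_from_world'])
    return cv2.projectPoints(np.array(P,float).reshape(-1,3),cv2.Rodrigues(T[:3,:3])[0],T[:3,3],k,d)[0].reshape(-1,2)
E
python3 - <<'E'
from h import *
a=snap('top','t0.png'); b=snap('side','s0.png')
print(telemetry.observe()); print(ctrl.tcp_to_grasp)
for f in(a,b):
    T=np.array(f['camera_from_world']);print(-T[:3,:3].T@T[:3,3], f['vertical_fov'],f['dist_coeffs'])
E
```

```text
pics
{'time': 0.1, 'joints': array([-1.31449639e+00,  4.94093191e-01,  1.34604527e+00,  9.52800271e-06,
        1.30253144e+00, -9.55156708e-02]), 'dq': array([-0.00203279, -0.00161282, -0.00201315, -0.0006199 , -0.00080435,
       -0.00131404]), 'joint_torque': array([ 1.45715130e-03, -8.80235839e+01, -3.82544732e+01,  7.09067378e-02,
        4.82478167e-02, -8.55882899e-05]), 'tool_pos': array([ 0.21528721, -0.58638936,  0.21342332]), 'ee_rot': array([-3.09205461e+00, -5.49593063e-01,  1.21463177e-04]), 'force': array([ 0.11278987, -0.40083862,  0.02526326]), 'torque': array([ 0.03078688, -0.03588469,  0.01997654]), 'width': 1.0015089359767897}
0.0188
[ 0.27066075 -0.00975521  1.52690951] 42.033521888238965 [-0.09707504  0.          0.          0.          0.        ]
[ 0.33280641 -0.92761673  1.18275204] 51.516327938542766 [-0.0777319  0.         0.         0.         0.       ]
```

View pics/t0.png

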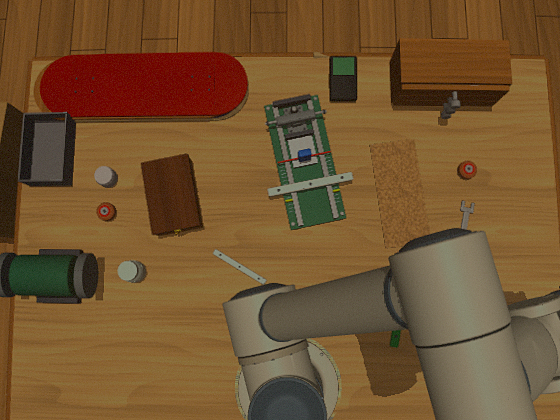

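View pics/s0.png

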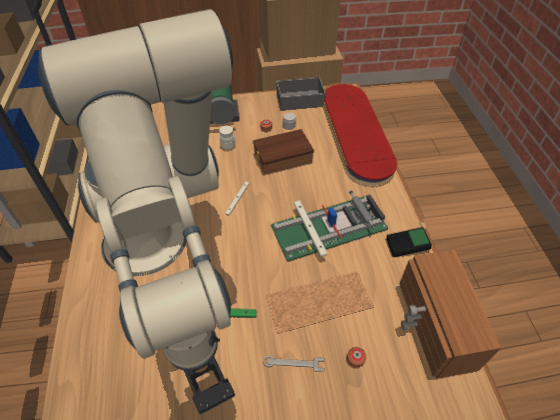

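The top view shows the guard at (310,184), the handle at (305,156) and the mat at about (400,193). There is a smaller white decoy at (240,266) and a green one at (395,338). Next I'll enlarge the jig area to measure it.

```bash
python3 - <<'E'
from h import *
f=snap('top'); im=f['frame'][:,:,::-1]
c=cv2.resize(im[85:255,255:445],None,fx=3.5,fy=3.5,interpolation=cv2.INTER_CUBIC)
c=np.clip(c*1.3,0,255).astype(np.uint8); cv2.imwrite('pics/t1.png',c)
hsv=cv2.cvtColor(im,cv2.COLOR_BGR2HSV)
def rect(mask,name,z,x0,x1,y0,y1):
    m=np.zeros_like(mask);m[y0:y1,x0:x1]=mask[y0:y1,x0:x1]
    n,l,s,_=cv2.connectedComponentsWithStats(m)
    i=1+np.argmax(s[1:,4]); p=np.argwhere(l==i)[:,::-1]
    P=ray(f,p,z)[:,:2].astype(np.float32)
    r=cv2.minAreaRect(P); print(name,s[i],P.mean(0),r)
H,S,V=[hsv[...,i] for i in range(3)]
g=lambda b:b.astype(np.uint8)
rect(g((S<45)&(V>120)),'guard',.044,262,358,165,205)
rect(g((H>100)&(H<130)&(S>100)),'handle',.086,290,320,140,172)
rect(g(((H<6)|(H>174))&(S>120)),'pointer',.037,270,340,140,172)
rect(g((H>24)&(H<36)&(S>130)&(V>80)),'mark1',.03,270,300,180,220)
rect(g((H>24)&(H<36)&(S>130)&(V>80)),'mark2',.03,320,355,180,220)
rect(g((H>35)&(H<85)&(S>80)),'plate',.012,255,360,90,240)
# mat: cork corners
print(im[193,400],hsv[193,400],hsv[193,365],hsv[193,440])
E
```

```text
guard [268 172  85  24 525] [ 0.55892074 -0.06066022] ((0.5593868494033813, -0.06181521713733673), (0.019247837364673615, 0.23493164777755737), 11.42458438873291)
handle [298 149  13   9  84] [ 0.6356982 -0.0445489] ((0.6347138285636902, -0.04455231875181198), (0.03253692016005516, 0.02227223478257656), 89.91622924804688)
pointer [311 151  20   5  29] [ 0.64662707 -0.09120669] ((0.6467227339744568, -0.09201926738023758), (0.00435707438737154, 0.05455394089221954), 12.781794548034668)
mark1 [285 199   8   3  15] [ 0.51514196 -0.00283742] ((0.5150400400161743, -0.002523772418498993), (0.004770072642713785, 0.019518831744790077), 14.12069320678711)
mark2 [333 189   7   3  14] [ 0.5431572  -0.13440992] ((0.543287456035614, -0.13432589173316956), (0.004782288335263729, 0.017661388963460922), 14.125025749206543)
plate [ 285  186   61   44 1402] [ 0.49716538 -0.07395564] ((0.501373291015625, -0.0740891844034195), (0.10217731446027756, 0.15786325931549072), 12.06021785736084)
[ 53 101 142] [ 16 160 142] [ 16 180 126] [ 15 163 128]
```

View pics/t1.png

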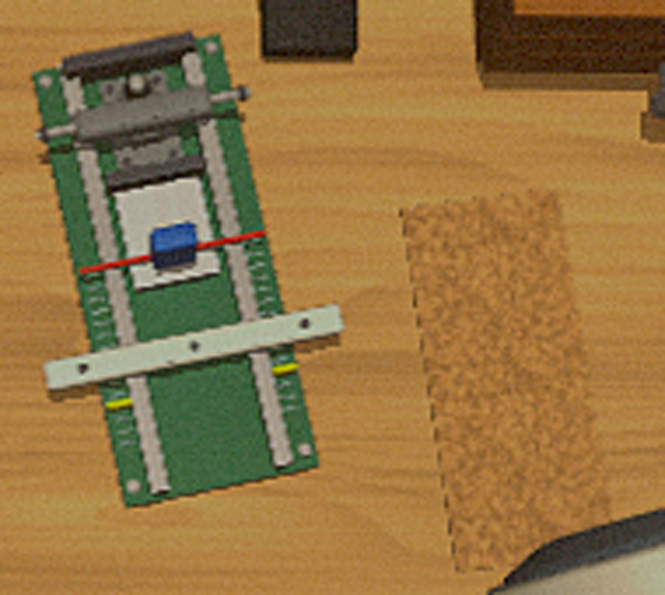

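```bash
cat >> h.py <<'E'
from scipy.spatial.transform import Rotation as Ro
def yaw(s):
    x=Ro.from_rotvec(s['ee_rot']).as_matrix()[:,0]; return np.degrees(np.arctan2(x[1],x[0]))
def go(t,y=None):
    s=telemetry.observe(); R=Ro.from_rotvec(s['ee_rot']).as_matrix()
    print('t',s['time'],'pos',s['tool_pos'].round(4),'yaw',yaw(s).round(2),'w',round(s['width'],3),'F',s['force'].round(2))
    print('shift in tool axes',(R.T@(np.array(t)-s['tool_pos'])).round(4),'turn', None if y is None else round(-(y-yaw(s)),2))
E
python3 - <<'E'
from h import *
f=snap('top')
p=np.array([[405,212],[560,190],[457,572]])/3.5+[255,85]
P=ray(f,p,.004)[:,:2]; print(P)
a=P[0]-P[2]; b=P[0]-P[1]; print('mat lens',np.linalg.norm(a),np.linalg.norm(b),'yaw',np.degrees(np.arctan2(a[1],a[0])),'centre',(P[1]+P[2])/2)
go([.559,-.061,.15],102)
E
```

```text
[[ 0.67729669 -0.23834984]
 [ 0.6962867  -0.36727798]
 [ 0.38179408 -0.27311181]]
mat lens 0.2975402302432624 0.13031917340504726 yaw 6.709256070553014 centre [ 0.53904039 -0.3201949 ]
t 0.2 pos [ 0.2153 -0.5865  0.2135] yaw 20.16 w 0.999 F [-0.55 -0.51  0.53]
shift in tool axes [ 0.5037 -0.3748  0.0639] turn -81.84
```

>>> arm_command:
  targets:
    - [0.042, -0.031, 0, 0, 60]
    - [0.042, -0.031, 0, 0, 60]
    - [0.042, -0.031, 0, 0, 60]
    - [0.042, -0.031, 0, 0, 60]
    - [0.042, -0.031, 0, 0, 60]
    - [0.042, -0.031, 0, 0, 60]
    - [0.042, -0.031, 0, 0, 60]
    - [0.042, -0.031, 0, 0, 60]
    - [0.042, -0.031, 0, 0, 60]
    - [0.042, -0.031, 0, 0, 60]
    - [0.042, -0.031, 0, 0, 60]
    - [0.042, -0.031, 0, 0, 60]

```text
time: 1.7
tool_pos: [0.5694, -0.0504, 0.213]
ee_rot: [3.094, 0.541, 0.001]
force: [-0.2, -0.9, 0.5]
width: 0.599
```

>>> arm_command:
  targets:
    - [0, 0, 0, -10.2, 60]
    - [0, 0, 0, -10.2, 60]
    - [0, 0, 0, -10.2, 60]
    - [0, 0, 0, -10.2, 60]
    - [0, 0, 0, -10.2, 60]
    - [0, 0, 0, -10.2, 60]
    - [0, 0, 0, -10.2, 60]
    - [0, 0, 0, -10.2, 60]

```text
time: 2.7
tool_pos: [0.5705, -0.0459, 0.2115]
ee_rot: [-1.928, -2.479, 0.001]
force: [-0.3, -0.9, -0.7]
width: 0.601
```

```bash
python3 -c "
from h import *
go([.559,-.061,.10],102)"
```

```text
t 2.7 pos [ 0.5705 -0.0459  0.2115] yaw 104.24 w 0.601 F [-0.29 -0.89 -0.68]
shift in tool axes [-0.0119 -0.0148  0.1115] turn 2.24
```

>>> arm_command:
  targets:
    - [-0.006, -0.007, 0.04, 2.2, 60]
    - [-0.006, -0.007, 0.04, 0, 60]
    - [0, 0, 0.032, 0, 60]
    - [0, 0, 0, 0, 60]

```text
time: 3.2
tool_pos: [0.5599, -0.0612, 0.0973]
ee_rot: [1.973, 2.445, 0.001]
force: [-0.4, -1.0, 0.4]
width: 0.6
```

```bash
python3 - <<'E'
from h import *
go([.559,-.061,.032],102)
for n,(x0,x1,y0,y1) in {'side':(250,400,150,270),'top':(250,400,80,240)}.items():
    im=snap(n)['frame'][y0:y1,x0:x1,::-1]
    cv2.imwrite(f'pics/{n}2.png',cv2.resize(im,None,fx=3.5,fy=3.5,interpolation=cv2.INTER_CUBIC))
a,b=[cv2.imread(f'pics/{n}2.png') for n in('side','top')]
h=min(a.shape[0],b.shape[0]); a=cv2.resize(a,(400,int(400*a.shape[0]/a.shape[1])));b=cv2.resize(b,(400,int(400*b.shape[0]/b.shape[1])))
h=max(a.shape[0],b.shape[0]); pad=lambda i:cv2.copyMakeBorder(i,0,h-i.shape[0],0,0,cv2.BORDER_CONSTANT)
cv2.imwrite('pics/c2.png',np.clip(1.3*np.hstack([pad(a),pad(b)]),0,255))
E
```

```text
t 3.2 pos [ 0.5599 -0.0612  0.0973] yaw 102.2 w 0.6 F [-0.39 -0.98  0.38]
shift in tool axes [ 0.0003 -0.0009  0.0653] turn 0.2[ WARN:0@9.304] global loadsave.cpp:1063 imwrite_ Unsupported depth image for selected encoder is fallbacked to CV_8U.
```

View pics/c2.png

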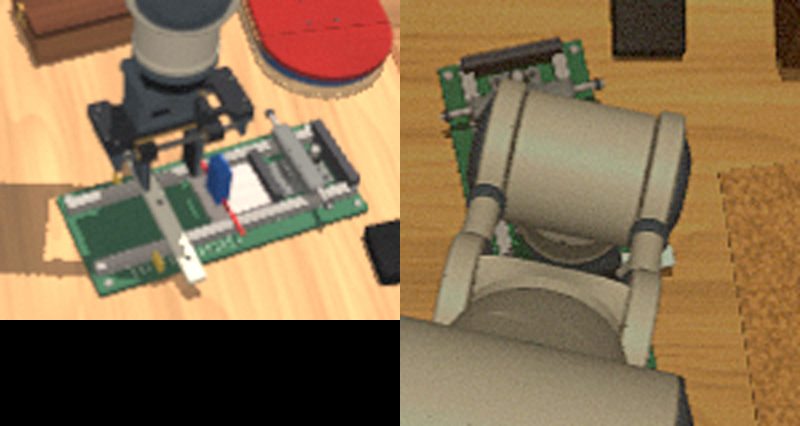

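The side view shows the fingers straddling the guard's centre, clear of the handle. I'll descend and grip.

>>> arm_command:
  targets:
    - [0, 0, 0.03, 0, 60]
    - [0, 0, 0.025, 0, 60]
    - [0, 0, 0.01, 0, 60]
    - [0, 0, 0, 0, 60]

```text
time: 3.8
tool_pos: [0.567, -0.0621, 0.0397]
ee_rot: [1.963, 2.435, 0.011]
force: [0.2, -1.0, 0.3]
width: 0.599
```

>>> arm_command:
  targets:
    - [0, 0, 0, 0, 20]
    - [0, 0, 0, 0, 10]
    - [0, 0, 0, 0, 10]
    - [0, 0, 0, 0, 10]
    - [0, 0, 0, 0, 10]
  newtons: 25

```text
time: 4.42
tool_pos: [0.5684, -0.0624, 0.0426]
ee_rot: [1.961, 2.433, 0.014]
force: [-0.3, 0.7, -0.5]
width: 0.255
```

```bash
python3 - <<'E'
from h import *
s=telemetry.observe(); print(s['joints'].round(3),s['dq'].round(3),s['torque'].round(2))
print(Ro.from_rotvec(s['ee_rot']).as_matrix().round(4)); go([.559,-.061,.034],102)
f=snap('side'); im=f['frame'][140:260,250:400,::-1]
cv2.imwrite('pics/s3.png',cv2.resize(im,None,fx=4.5,fy=4.5,interpolation=cv2.INTER_CUBIC))
E
```

```text
[-0.214  0.632  1.664  0.     0.827 -0.428] [-0.003 -0.003  0.001  0.     0.001 -0.002] [ 0.05 -0.09  0.03]
[[-0.2122  0.977   0.0187]
 [ 0.9772  0.2123 -0.0037]
 [-0.0076  0.0175 -0.9998]]
t 4.425 pos [ 0.5684 -0.0624  0.0426] yaw 102.25 w 0.255 F [-0.27  0.66 -0.54]
shift in tool axes [ 0.0034 -0.0091  0.0084] turn 0.25
```

View pics/s3.png

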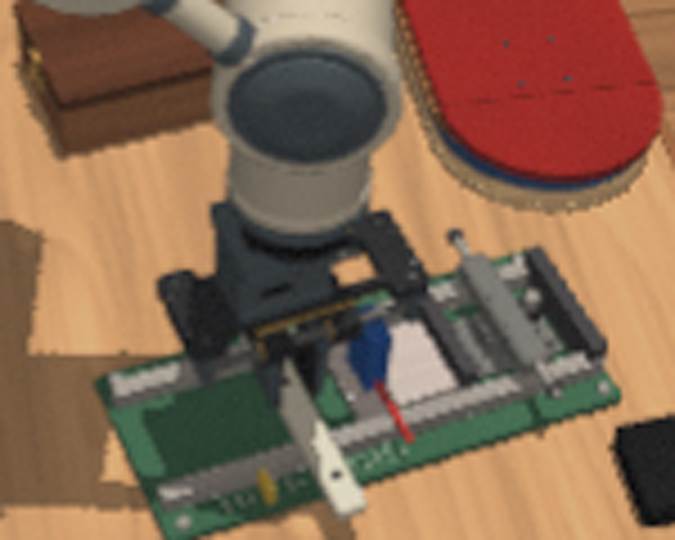

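>>> arm_command:
  targets:
    - [0, 0, 0, 0, 60]
    - [0, 0, 0, 0, 60]
    - [0, 0, 0, 0, 60]

```text
time: 4.85
tool_pos: [0.5685, -0.0624, 0.0425]
ee_rot: [1.961, 2.433, 0.014]
force: [-0.3, 0.2, 0.9]
width: 0.552
```

```bash
python3 - <<'E'
from h import *
go([.559,-.061,.034],102)
f=snap('side'); im=f['frame'][:,:,::-1]; hsv=cv2.cvtColor(im,cv2.COLOR_BGR2HSV)
c=im[185:265,290:340]; cv2.imwrite('pics/s4.png',cv2.resize(c,None,fx=7,fy=7,interpolation=cv2.INTER_CUBIC))
for c in [(.559,-.061),(.565,-.06)]:
    e=np.array([-.209,.978])*.12
    print(proj(f,[[c[0]-e[0]+sx*.978*.012,c[1]-e[1]+sx*.209*.012,.044] for sx in(-1,1)]))
E
```

```text
t 4.85 pos [ 0.5685 -0.0624  0.0425] yaw 102.25 w 0.552 F [-0.26  0.24  0.91]
shift in tool axes [ 0.0034 -0.0091  0.0083] turn 0.25
[[322.17448983 254.52168273]
 [329.1015037  252.27291841]]
[[323.96973506 254.0185504 ]
 [330.88227929 251.77349322]]
```

View pics/s4.png

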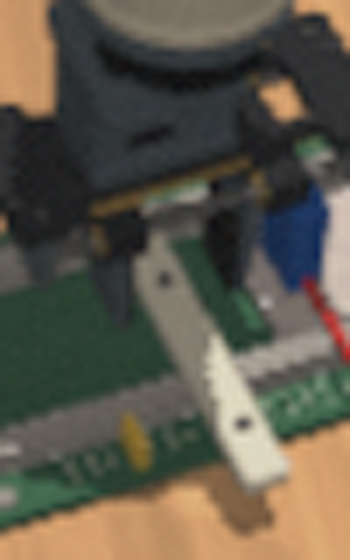

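>>> arm_command:
  targets:
    - [0, -0.001, 0.004, 0, 60]
    - [0, -0.001, 0.004, 0, 60]
    - [0, 0, 0, 0, 60]

```text
time: 5.28
tool_pos: [0.5664, -0.0628, 0.0337]
ee_rot: [1.961, 2.433, 0.014]
force: [0.1, 0.2, 0.1]
width: 0.6
```

```bash
python3 -c "
from h import *
go([.566,-.061,.034],102); s=telemetry.observe();print(s['joints'].round(4),s['joint_torque'].round(1),Ro.from_rotvec(s['ee_rot']).as_matrix()[:,2].round(4))"
```

```text
t 5.275 pos [ 0.5664 -0.0628  0.0337] yaw 102.25 w 0.6 F [0.14 0.16 0.1 ]
shift in tool axes [ 0.0019  0.     -0.0003] turn 0.25
[-2.1550e-01  6.4370e-01  1.6741e+00  5.0000e-04  8.0510e-01 -4.2980e-01] [ -0.  -85.5 -22.7   0.   -0.2  -0. ] [ 0.0184 -0.0036 -0.9998]
```

>>> arm_command:
  targets:
    - [0, 0, 0.001, 0, 20]
    - [0, 0, 0, 0, 10]
    - [0, 0, 0, 0, 10]
    - [0, 0, 0, 0, 10]
  newtons: 25

```text
time: 5.78
tool_pos: [0.5666, -0.0629, 0.0327]
ee_rot: [1.961, 2.433, 0.014]
force: [-0.4, -0.2, -1.2]
width: 0.262
```

>>> arm_command:
  targets:
    - [0, 0, -0.01, 0, 10]
    - [0, 0, -0.02, 0, 10]
    - [0, 0, -0.03, 0, 10]
    - [0, 0, -0.03, 0, 10]
    - [0, 0, 0, 0, 10]

```text
time: 6.4
tool_pos: [0.5647, -0.0625, 0.1278]
ee_rot: [1.961, 2.433, 0.014]
force: [0.4, -0.6, -0.8]
width: 0.263
```

```bash
python3 - <<'E'
from h import *
go([.540,-.320,.12],7.5)
f=snap('side'); c=f['frame'][130:270,250:400,::-1]; cv2.imwrite('pics/s5.png',cv2.resize(c,None,fx=4,fy=4,interpolation=cv2.INTER_CUBIC))
E
```

```text
t 6.4 pos [ 0.5647 -0.0625  0.1278] yaw 102.25 w 0.263 F [ 0.39 -0.56 -0.82]
shift in tool axes [-0.2463 -0.0789  0.0083] turn 94.75
```

View pics/s5.png

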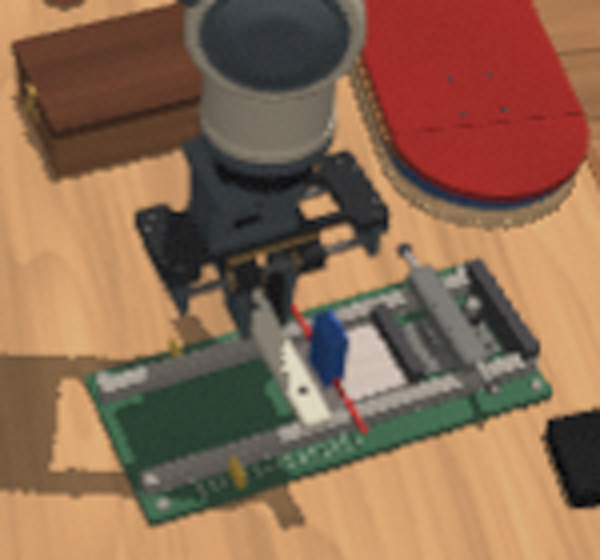

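>>> arm_command:
  targets:
    - [-0.041, -0.013, 0, 0, 10]
    - [-0.041, -0.013, 0, 0, 10]
    - [-0.041, -0.013, 0, 0, 10]
    - [-0.041, -0.013, 0, 0, 10]
    - [-0.041, -0.013, 0, 0, 10]
    - [-0.041, -0.013, 0, 0, 10]

```text
time: 7.2
tool_pos: [0.5371, -0.3227, 0.1219]
ee_rot: [1.961, 2.445, 0.011]
force: [0.9, -0.2, 0.0]
width: 0.26
```

>>> arm_command:
  targets:
    - [0, 0, 0, 10.5, 10]
    - [0, 0, 0, 10.5, 10]
    - [0, 0, 0, 10.5, 10]
    - [0, 0, 0, 10.5, 10]
    - [0, 0, 0, 10.5, 10]
    - [0, 0, 0, 10.5, 10]
    - [0, 0, 0, 10.5, 10]
    - [0, 0, 0, 10.5, 10]
    - [0, 0, 0, 10.5, 10]
    - [0, 0, 0, 0, 10]

```text
time: 8.45
tool_pos: [0.5308, -0.323, 0.111]
ee_rot: [-3.127, -0.157, 0.004]
force: [0.5, -1.2, -0.7]
width: 0.26
```

```bash
python3 -c "
from h import *
go([.540,-.320,.04],7.5); s=telemetry.observe();print(s['joints'].round(4),Ro.from_rotvec(s['ee_rot']).as_matrix()[:,2].round(4))"
```

```text
t 8.45 pos [ 0.5308 -0.323   0.111 ] yaw 5.77 w 0.26 F [ 0.54 -1.24 -0.74]
shift in tool axes [ 0.0096 -0.0013  0.071 ] turn -1.73
[-0.6465  0.6017  1.4592  0.0073  1.0897  0.8203] [-0.0033  0.0106 -0.9999]
```

>>> arm_command:
  targets:
    - [0.005, -0.001, 0.012, -1.7, 10]
    - [0.005, 0, 0.012, 0, 10]
    - [0, 0, 0.012, 0, 10]
    - [0, 0, 0.012, 0, 10]
    - [0, 0, 0.012, 0, 10]
    - [0, 0, 0.012, 0, 10]
    - [0, 0, 0, 0, 10]

```text
time: 9.32
tool_pos: [0.54, -0.319, 0.0317]
ee_rot: [-3.121, -0.223, 0.008]
force: [0.2, 1.3, -0.7]
width: 0.264
```

```bash
python3 - <<'E'
from h import *
go([.540,-.320,.007],7.5)
f=snap('side'); c=f['frame'][220:360,220:400,::-1]; cv2.imwrite('pics/s6.png',cv2.resize(c,None,fx=4,fy=4,interpolation=cv2.INTER_CUBIC))
E
```

```text
t 9.325 pos [ 0.54   -0.319   0.0317] yaw 8.19 w 0.264 F [ 0.19  1.26 -0.67]
shift in tool axes [0.     0.0013 0.0246] turn 0.69
```

View pics/s6.png

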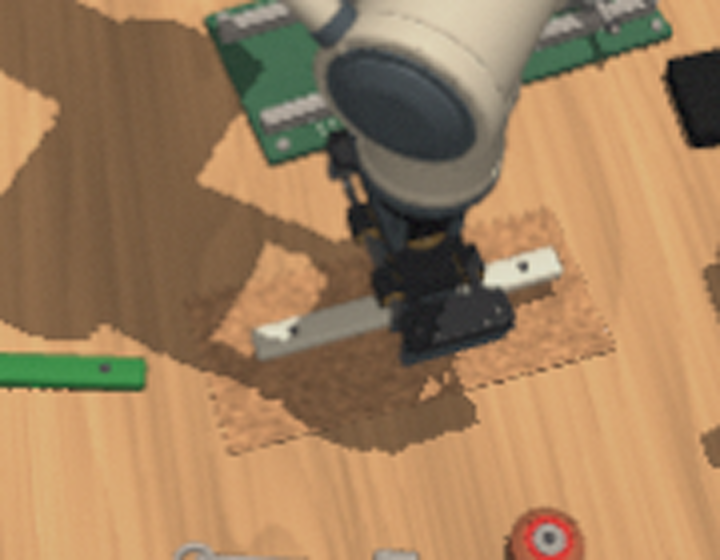

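The guard is held level over the middle of the mat and lies lengthwise along it. I'll lower it.

>>> arm_command:
  targets:
    - [0, 0, 0.007, 0, 10]
    - [0, 0, 0.007, 0, 10]
    - [0, 0, 0.006, 0, 10]
    - [0, 0, 0.003, 0, 10]
    - [0, 0, 0, 0, 10]

```text
time: 10.0
tool_pos: [0.5407, -0.3194, 0.0086]
ee_rot: [-3.122, -0.223, 0.005]
force: [-0.6, -0.2, -1.1]
width: 0.259
```

```bash
python3 -c "
from h import *
go([.540,-.320,.007],7.5)"
```

```text
t 10.0 pos [ 0.5407 -0.3194  0.0086] yaw 8.18 w 0.259 F [-0.6  -0.19 -1.07]
shift in tool axes [-0.0007  0.0005  0.0015] turn 0.68
```

>>> arm_command:
  targets:
    - [0, 0, 0.001, 0, 10]
    - [0, 0, 0, 0, 50]
    - [0, 0, 0, 0, 60]
    - [0, 0, 0, 0, 60]
    - [0, 0, 0, 0, 60]
    - [0, 0, -0.015, 0, 60]
    - [0, 0, -0.03, 0, 60]
    - [0, 0, -0.03, 0, 60]
    - [0, 0, -0.03, 0, 60]
    - [0, 0, -0.03, 0, 60]
    - [0, 0, 0, 0, 60]

```text
time: 11.38
tool_pos: [0.5419, -0.3214, 0.1529]
ee_rot: [-3.125, -0.224, -0.0]
force: [-0.6, -0.2, 0.2]
width: 0.598
```

```bash
python3 -c "
from h import *
go([.637,-.0455,.15],102); s=telemetry.observe();print(Ro.from_rotvec(s['ee_rot']).as_matrix()[:,2].round(4))"
```

```text
t 11.375 pos [ 0.5419 -0.3214  0.1529] yaw 8.19 w 0.598 F [-0.62 -0.17  0.2 ]
shift in tool axes [ 0.1334 -0.2595  0.0052] turn -93.81
[-5.0e-04  8.5e-03 -1.0e+00]
```

>>> arm_command:
  targets:
    - [0.0222, -0.043, 0, 0, 60]
    - [0.0222, -0.043, 0, 0, 60]
    - [0.0222, -0.043, 0, 0, 60]
    - [0.0222, -0.043, 0, 0, 60]
    - [0.0222, -0.043, 0, 0, 60]
    - [0.0222, -0.043, 0, 0, 60]

```text
time: 12.12
tool_pos: [0.638, -0.0422, 0.1558]
ee_rot: [-3.126, -0.215, 0.001]
force: [-0.1, -0.2, -0.3]
width: 0.6
```

>>> arm_command:
  targets:
    - [0, 0, 0, -10.4, 60]
    - [0, 0, 0, -10.4, 60]
    - [0, 0, 0, -10.4, 60]
    - [0, 0, 0, -10.4, 60]
    - [0, 0, 0, -10.4, 60]
    - [0, 0, 0, -10.4, 60]
    - [0, 0, 0, -10.4, 60]
    - [0, 0, 0, -10.4, 60]
    - [0, 0, 0, -10.4, 60]
    - [0, 0, 0, 0, 60]

```text
time: 13.38
tool_pos: [0.635, -0.0369, 0.1543]
ee_rot: [-1.917, -2.474, -0.004]
force: [-1.0, 0.3, 0.5]
width: 0.599
```

```bash
python3 - <<'E'
from h import *
go([.637,-.0455,.105],102)
f=snap('top'); c=f['frame'][85:255,255:445,::-1]; cv2.imwrite('pics/t7.png',cv2.resize(c,None,fx=3,fy=3,interpolation=cv2.INTER_CUBIC))
im=f['frame'][:,:,::-1].copy(); hsv=cv2.cvtColor(im,cv2.COLOR_BGR2HSV)
m=((hsv[...,1]<60)&(hsv[...,2]>100)).astype(np.uint8); m[:,:372]=0; m[:,430:]=0; m[:140]=0; m[250:]=0
n,l,s,_=cv2.connectedComponentsWithStats(m); print(s[1:])
if n>1:
    i=1+np.argmax(s[1:,4]); P=ray(f,np.argwhere(l==i)[:,::-1],.018)[:,:2].astype(np.float32); print(cv2.minAreaRect(P))
E
```

```text
t 13.375 pos [ 0.635  -0.0369  0.1543] yaw 104.46 w 0.599 F [-1.02  0.28  0.51]
shift in tool axes [-0.0094 -0.      0.0492] turn 2.46
[[390 149  22  83 593]]
((0.5470766425132751, -0.31794553995132446), (0.23753689229488373, 0.021876510232686996), 8.345907211303711)
```

View pics/t7.png

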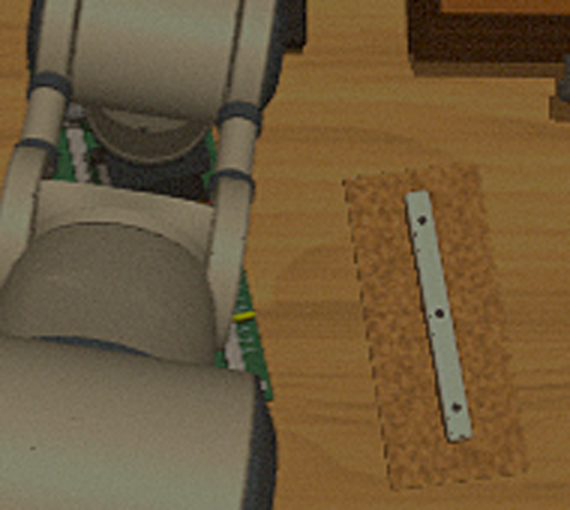

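The guard lies flat on the mat, about 7 mm off centre and within roughly 1° of its direction. Next is the handle.

>>> arm_command:
  targets:
    - [-0.005, 0, 0.012, 2.4, 60]
    - [-0.004, 0, 0.012, 0, 60]
    - [0, 0, 0.012, 0, 60]
    - [0, 0, 0.012, 0, 60]
    - [0, 0, 0, 0, 60]

```text
time: 14.05
tool_pos: [0.6363, -0.0451, 0.1035]
ee_rot: [-1.985, -2.419, -0.003]
force: [-0.5, 0.0, 0.8]
width: 0.598
```

```bash
python3 - <<'E'
from h import *
go([.637,-.0455,.05],102)
f=snap('side'); c=f['frame'][140:270,260:410,::-1]; cv2.imwrite('pics/s8.png',cv2.resize(c,None,fx=4,fy=4,interpolation=cv2.INTER_CUBIC))
E
```

```text
t 14.05 pos [ 0.6363 -0.0451  0.1035] yaw 101.24 w 0.598 F [-0.5   0.03  0.77]
shift in tool axes [-0.0011  0.001   0.0535] turn -0.76
```

View pics/s8.png

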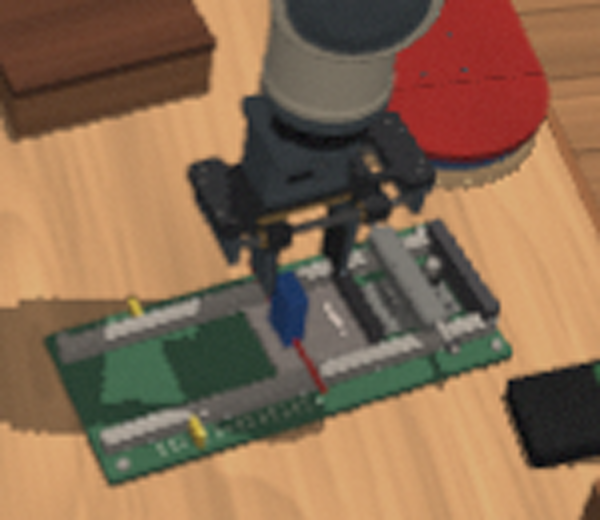

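The fingers are on either side of the handle with some margin, so I can descend.

>>> arm_command:
  targets:
    - [0, 0, 0.012, -0.8, 60]
    - [0, 0, 0.012, 0, 60]
    - [0, 0, 0.012, 0, 60]
    - [0, 0, 0.012, 0, 60]
    - [0, 0, 0.005, 0, 60]
    - [0, 0, 0, 0, 60]

```text
time: 14.85
tool_pos: [0.6364, -0.0445, 0.0475]
ee_rot: [-1.968, -2.434, -0.004]
force: [-0.4, -1.0, 0.1]
width: 0.602
```

>>> arm_command:
  targets:
    - [0, 0, 0, 0, 40]
    - [0, 0, 0, 0, 20]
    - [0, 0, 0, 0, 10]
    - [0, 0, 0, 0, 5]
    - [0, 0, 0, 0, 5]
  newtons: 40

```text
time: 15.48
tool_pos: [0.6326, -0.0455, 0.0483]
ee_rot: [-1.965, -2.431, 0.003]
force: [3.9, 2.4, -8.4]
width: 0.217
```

```bash
python3 - <<'E'
from h import *
go([.6363-.1*.978,-.0451-.1*.209,.05],102)
f=snap('side'); c=f['frame'][140:270,260:410,::-1]; cv2.imwrite('pics/s9.png',cv2.resize(c,None,fx=4,fy=4,interpolation=cv2.INTER_CUBIC))
E
```

```text
t 15.475 pos [ 0.6326 -0.0455  0.0483] yaw 102.11 w 0.217 F [ 3.94  2.44 -8.38]
shift in tool axes [-0.0002 -0.0963 -0.0006] turn 0.11
```

View pics/s9.png

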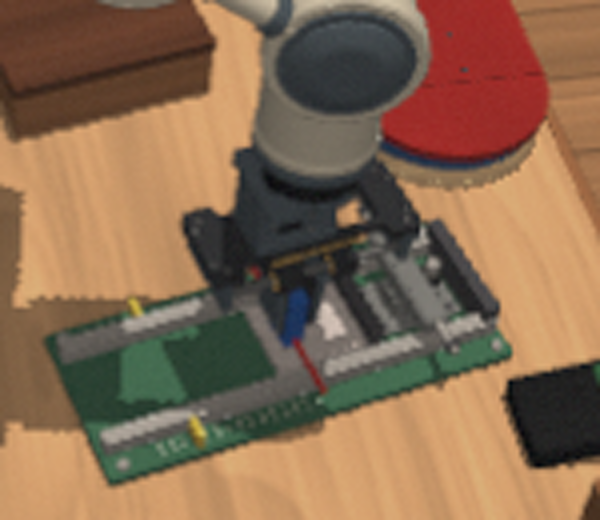

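The handle is gripped (opening 19.7 mm) and the slide is still home. I'll start the pull.

>>> arm_command:
  targets:
    - [0, -0.01, 0, 0, 5]
    - [0, -0.012, 0, 0, 5]
    - [0, -0.012, 0, 0, 5]
    - [0, -0.012, 0, 0, 5]

```text
time: 16.02
tool_pos: [0.5912, -0.0545, 0.0484]
ee_rot: [-1.969, -2.436, -0.007]
force: [7.4, 2.3, -9.7]
width: 0.218
```

```bash
python3 -c "
from h import *
go([.6326-.1*.978,-.0455-.1*.209,.048],102)"
```

```text
t 16.025 pos [ 0.5912 -0.0545  0.0484] yaw 102.12 w 0.218 F [ 7.41  2.27 -9.73]
shift in tool axes [ 0.0001 -0.0576  0.0005] turn 0.12
```

>>> arm_command:
  targets:
    - [0, -0.012, 0, 0, 5]
    - [0, -0.012, 0, 0, 5]
    - [0, -0.012, 0, 0, 5]
    - [0, -0.012, 0, 0, 5]
    - [0, -0.009, 0, 0, 5]
    - [0, 0, 0, 0, 5]

```text
time: 16.77
tool_pos: [0.5395, -0.0655, 0.0484]
ee_rot: [-1.975, -2.442, -0.02]
force: [10.3, 2.8, -10.7]
width: 0.218
```

```bash
cat > m.py <<'E'
from h import *
go([.529,-.0686,.048],102)
f=snap('side'); im=f['frame'][:,:,::-1]; hsv=cv2.cvtColor(im,cv2.COLOR_BGR2HSV);H,S,V=[hsv[...,i].astype(int) for i in range(3)]
roi=np.zeros(H.shape,bool); roi[195:272,265:400]=1
u=np.array([.978,.208]); w=np.array([-.208,.978])
for n,m,z in(('red',((H<7)|(H>173))&(S>110)&(V>50),.037),('yel',(H>22)&(H<37)&(S>140)&(V>90),.03)):
    l,s=cv2.connectedComponentsWithStats((m&roi).astype(np.uint8))[1:3]
    for i in range(1,len(s)):
        if s[i,4]<6: continue
        P=ray(f,np.argwhere(l==i)[:,::-1],z)[:,:2]-[.529,-.0686]
        print(n,s[i],'along x %.4f y %.4f'%((P@u).mean(),(P@w).mean()), 'x range',(P@u).min().round(4),(P@u).max().round(4))
c=im[170:270,260:400]; cv2.imwrite('pics/s10.png',cv2.resize(c,None,fx=5,fy=5,interpolation=cv2.INTER_CUBIC))
E
python3 m.py
```

```text
t 16.775 pos [ 0.5395 -0.0655  0.0484] yaw 102.08 w 0.218 F [ 10.34   2.78 -10.71]
shift in tool axes [-0.0008 -0.0109  0.0003] turn 0.08
red [307 234   8  13  23] along x 0.0098 y -0.0501 x range 0.0074 0.0134
```

View pics/s10.png

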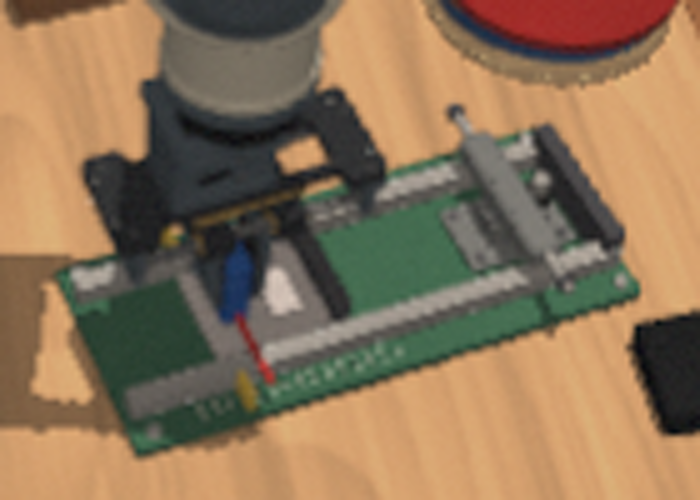

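>>> arm_command:
  targets:
    - [0, -0.006, 0, 0, 5]
    - [0, -0.004, 0, 0, 5]
    - [0, 0, 0, 0, 5]
    - [0, 0, 0, 0, 5]

```text
time: 17.32
tool_pos: [0.534, -0.0667, 0.0484]
ee_rot: [1.972, 2.439, 0.028]
force: [9.1, 3.9, -9.5]
width: 0.218
```

```bash
sed -i 's/(H>22)&(H<37)&(S>140)&(V>90)/(H>18)\&(H<37)\&(S>170)\&(V>70)/; s/im\[170:270,260:400\]/im[220:265,280:340]/; s/fx=5,fy=5/fx=12,fy=12/; s/s10/s11/' m.py; python3 m.py
python3 - <<'E'
from h import *
f=snap('side')
# predicted mark-bar top rectangle at y=-57..-77 and pointer-end rectangle, in crop pixels
u=np.array([.978,.208]); w=np.array([-.208,.978]);o=np.array([.529,-.0686])
for y,z in((-.057,.03),(-.077,.03),(-.077,.012),(-.060,.037),(-.076,.037)):
    p=o+y*w; print(y,z,((proj(f,[[*p,z]])-[280,220])*12+6).round(0))
E
```

```text
t 17.325 pos [ 0.534  -0.0667  0.0484] yaw 102.08 w 0.218 F [ 9.05  3.93 -9.54]
shift in tool axes [-0.0008 -0.0053  0.0003] turn 0.08
red [306 234   7  13  18] along x 0.0040 y -0.0504 x range 0.0013 0.0074
-0.057 0.03 [[351. 293.]]
-0.077 0.03 [[380. 350.]]
-0.077 0.012 [[377. 388.]]
-0.06 0.037 [[357. 286.]]
-0.076 0.037 [[380. 332.]]
```

The viewer has reached its limit, so from here I measure in code. I'll compare the pointer and the mark within the same camera, using the unobstructed start picture too.

```bash
cat > q.py <<'E'
from h import *
u=np.array([.978,.208]); w=np.array([-.208,.978]);o=np.array([.529,-.0686])
def meas(f,im,tag,roi):
    hsv=cv2.cvtColor(im,cv2.COLOR_BGR2HSV);H,S,V=[hsv[...,i].astype(int) for i in range(3)]
    R=np.zeros(H.shape,bool); R[roi[0]:roi[1],roi[2]:roi[3]]=1
    for n,m,z in(('red',((H<8)|(H>172))&(S>100)&(V>40),.037),('yel',(H>=19)&(H<38)&(S>120)&(V>40),.03)):
        l,s=cv2.connectedComponentsWithStats((m&R).astype(np.uint8),connectivity=8)[1:3]
        for i in range(1,len(s)):
            if s[i,4]<5: continue
            p=np.argwhere(l==i)[:,::-1]; P=ray(f,p,z)[:,:2]-o
            if abs((P@w).mean())>.085 or abs((P@u).mean())>.15: continue
            print(tag,n,s[i],'x %.4f y %.4f'%((P@u).mean(),(P@w).mean()),'yr',(P@w).min().round(3),(P@w).max().round(3))
if __name__=='__main__':
    f=snap('side'); t=snap('top')
    meas(f,cv2.imread('pics/s0.png'),'side0',(190,265,265,395))
    meas(f,np.ascontiguousarray(f['frame'][:,:,::-1]),'sideN',(190,265,265,395))
    meas(t,cv2.imread('pics/t0.png'),'top0',(100,230,260,350))
    meas(t,np.ascontiguousarray(t['frame'][:,:,::-1]),'topN',(100,230,260,350))
    im=f['frame'][:,:,::-1]; hsv=cv2.cvtColor(np.ascontiguousarray(im),cv2.COLOR_BGR2HSV)
    for y in range(240,256): print(y,' '.join('%d/%d/%d'%tuple(hsv[y,x]) for x in range(304,317)))
E
python3 q.py
```

```text
side0 red [322 205   6  10  17] x 0.1052 y 0.0526 yr 0.033 0.075
side0 red [333 225   9  13  28] x 0.1055 y -0.0480 yr -0.073 -0.019
side0 yel [292 215   3   4  11] x -0.0051 y 0.0686 yr 0.061 0.075
side0 yel [307 244   4   8  20] x -0.0056 y -0.0693 yr -0.084 -0.056
sideN red [306 234   7  13  24] x 0.0041 y -0.0508 yr -0.073 -0.021
sideN yel [292 215   4   4  10] x -0.0043 y 0.0658 yr 0.06 0.074
sideN yel [307 245   4   7  19] x -0.0060 y -0.0713 yr -0.084 -0.06
top0 red [311 151  20   5  32] x 0.1104 y -0.0458 yr -0.075 -0.02
top0 red [278 158  21   5  37] x 0.1101 y 0.0441 yr 0.017 0.074
top0 yel [329 143   5   1   5] x 0.1344 y -0.0834 yr -0.089 -0.078
top0 yel [333 188   8   5  21] x -0.0002 y -0.0685 yr -0.079 -0.058
top0 yel [284 199   9   4  23] x -0.0004 y 0.0688 yr 0.058 0.081
top0 yel [303 226  29   4  74] x -0.0920 y 0.0095 yr -0.03 0.046
240 14/33/117 13/32/113 11/32/110 14/30/112 3/76/107 1/167/136 4/69/173 14/32/176 17/32/169 16/29/170 17/29/169 16/29/168 18/27/167
241 12/35/109 12/33/102 14/28/101 15/24/108 8/48/107 1/159/162 2/131/191 7/59/177 16/29/169 15/30/171 15
[... 1158 characters left out ...]
93 70/83/95 69/95/102 70/93/104 70/91/101 69/94/98
251 64/61/67 56/48/75 62/47/76 70/86/62 46/80/67 23/141/96 26/137/108 45/89/103 70/99/100 69/93/99 69/99/90 70/90/88 71/92/75
252 60/43/77 71/90/62 70/95/62 70/89/63 69/80/64 48/86/74 45/92/89 62/77/93 70/92/89 72/93/74 54/62/66 42/66/66 19/103/119
253 70/89/63 69/84/64 70/86/65 67/84/64 69/95/62 70/91/73 69/85/72 60/58/62 30/64/68 17/107/119 15/116/147 16/115/155 16/116/196
254 67/86/65 67/86/62 70/84/64 71/86/59 55/54/61 30/70/69 18/104/108 16/111/129 16/117/140 14/121/187 14/122/214 15/121/217 16/115/219
255 70/93/63 55/67/65 37/64/68 22/75/75 18/96/88 16/113/129 15/120/174 15/123/187 14/123/190 14/123/203 14/123/212 15/119/218 16/116/218
```

Both cameras agree: home-to-mark is 110.5 mm, 101 mm is pulled so far, and about 9.3 mm remains. The side camera has a constant bias of about 5 mm that cancels out.

>>> arm_command:
  targets:
    - [0, -0.006, 0, 0, 5]
    - [0, -0.006, 0, 0, 5]
    - [0, 0, 0, 0, 5]
    - [0, 0, 0, 0, 5]

```text
time: 18.02
tool_pos: [0.5266, -0.0684, 0.0484]
ee_rot: [1.969, 2.434, 0.037]
force: [10.0, 4.4, -10.4]
width: 0.221
```

```bash
sed -i '/for y in range(240/d' q.py; python3 q.py | grep sideN; python3 -c "
from h import *
go([.6326-.1105*.978,-.0455-.1105*.208,.048],102)"
```

```text
sideN red [304 235   7  12  21] x -0.0037 y -0.0488 yr -0.07 -0.023
sideN yel [307 246   4   6  13] x -0.0076 y -0.0736 yr -0.084 -0.063
t 18.125 pos [ 0.5266 -0.0683  0.0484] yaw 102.09 w 0.226 F [  9.76   4.76 -10.93]
shift in tool axes [ 0.0003 -0.0021  0.0004] turn 0.09
```

>>> arm_command:
  targets:
    - [0, -0.003, 0, 0, 5]
    - [0, 0, 0, 0, 5]
    - [0, 0, 0, 0, 5]
  newtons: 50

```text
time: 18.5
tool_pos: [0.5265, -0.0684, 0.0485]
ee_rot: [1.966, 2.432, 0.042]
force: [10.0, 3.7, -8.2]
width: 0.223
```

```bash
python3 q.py | grep -E "sideN|topN"; python3 -c "
from h import *
go([.6326-.1105*.978,-.0455-.1105*.208,.048],102)
s=telemetry.observe();print(s['dq'].round(3),Ro.from_rotvec(s['ee_rot']).as_matrix()[:,2].round(4))"
```

```text
sideN red [303 235   8  13  23] x -0.0038 y -0.0487 yr -0.074 -0.022
sideN yel [307 246   4   6  12] x -0.0077 y -0.0744 yr -0.084 -0.063
t 18.6 pos [ 0.5266 -0.0684  0.0485] yaw 102.09 w 0.223 F [10.61  4.18 -8.53]
shift in tool axes [ 0.0003 -0.0021  0.0004] turn 0.09
[-0.    -0.001 -0.001  0.002 -0.    -0.001] [ 0.0277  0.0118 -0.9995]
```

>>> arm_command:
  targets:
    - [0, -0.003, 0, 0, 5]
    - [0, -0.003, 0, 0, 5]

```text
time: 18.85
tool_pos: [0.5229, -0.0692, 0.0485]
ee_rot: [1.964, 2.43, 0.046]
force: [10.5, 4.8, -7.6]
width: 0.225
```

```bash
for i in 1 2 3; do python3 q.py | grep -E "sideN|topN"; done; python3 -c "
from h import *
go([.6326-.1105*.978,-.0455-.1105*.208,.048],102)
s=telemetry.observe();print(s['dq'].round(3))"
```

```text
sideN red [302 235   8  13  23] x -0.0075 y -0.0479 yr -0.073 -0.02
sideN yel [308 248   3   4   8] x -0.0069 y -0.0784 yr -0.084 -0.073
sideN red [302 235   7  13  21] x -0.0077 y -0.0465 yr -0.072 -0.02
sideN yel [308 248   3   4   8] x -0.0069 y -0.0784 yr -0.084 -0.073
sideN red [302 235   7  13  21] x -0.0077 y -0.0465 yr -0.072 -0.02
sideN yel [308 248   3   4   8] x -0.0069 y -0.0784 yr -0.084 -0.073
t 19.15 pos [ 0.5229 -0.0692  0.0485] yaw 102.1 w 0.225 F [10.39  5.99 -7.71]
shift in tool axes [0.0003 0.0017 0.0006] turn 0.1
[ 0.001 -0.    -0.    -0.001 -0.001  0.001]
```

>>> arm_command:
  targets:
    - [0, 0.001, 0, 0, 5]

```text
time: 19.27
tool_pos: [0.5247, -0.0688, 0.0486]
ee_rot: [1.964, 2.429, 0.047]
force: [9.9, 4.5, -11.6]
width: 0.223
```

```bash
for i in 1 2; do python3 q.py | grep -E "sideN|topN"; done; python3 -c "
from h import *
go([.6326-.1105*.978,-.0455-.1105*.208,.048],102)
s=telemetry.observe();print(s['dq'].round(3))"
```

```text
sideN red [303 234   8  14  30] x -0.0054 y -0.0476 yr -0.073 -0.018
sideN yel [308 248   3   4   8] x -0.0077 y -0.0781 yr -0.084 -0.071
sideN red [303 235   8  13  26] x -0.0055 y -0.0485 yr -0.073 -0.022
sideN yel [307 247   4   5   9] x -0.0080 y -0.0768 yr -0.084 -0.066
topN yel [329 143   5   2   6] x 0.1341 y -0.0824 yr -0.089 -0.077
t 19.475 pos [ 0.5249 -0.0687  0.0486] yaw 102.1 w 0.225 F [10.97  3.7  -9.69]
shift in tool axes [ 0.0003 -0.0003  0.0005] turn 0.1
[-0.001  0.     0.001  0.    -0.001 -0.001]
```

The pull measures 110.2 mm by the arm and 110.8 mm by camera, against the 110.5 mm target, and it's steady. I'll hand the job in.

```bash
python3 -c "
from h import *
print(ctrl.finish_job())"
```

```text
the job is handed in; nothing more can be done
None
```

The jig is open: the white guard is on the cork mat, and the arm is still gripping the blue handle with the pointer at the yellow mark. I handed the job in at about 19.5 s; no verdict is reported.

**Guard:** I placed it while the slide was still home and let go. The top camera then showed it flat, about 7 mm off the mat's centre and about 1° off its direction. On the first grip I closed the fingers too high and moved the guard about 7 mm along the rails. I opened them, went lower and gripped it again.

**Slide:** The mark is 110.5 mm from home by both cameras. The last checks gave 110.2 mm of pull from the arm's position and 110.8 mm from the pointer in the side camera, steady with about 11 N on the wrist.

**What disagreed or went unchecked:**
- **Side camera:** it reads about 5 mm off in absolute position, so I used only differences from it.
- **Final look:** the last pointer check was by numbers only, because the 12 pictures were used up.
- **Tool tilt:** the tool tilted about 2° during the pull, and the grip held.
- **Truck and loose things:** nothing touched them that I saw, but I did not measure them again at the end.

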